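# Close up the end bin of the dispensing row

### The arm

A 6-joint arm with a two-finger parallel gripper is mounted at the origin on a cart in front of the work surface, level with it; the furniture and walls round the work are solid. World frame = base frame: x ahead of the robot, y to its left, z up, the work surface at z = 0. Lengths are in mm, angles in rad, forces in N, time in s.
With the tool pointing down it reaches from about 350 to 775 mm from the base axis. Payload 7.3 kg.
Tool frame: the origin (TCP) lies at the very end of the fingers, on their centre line; the grasp point (between the pads) lies 19 mm behind it; z points along the fingers, y is the line along which they close (so a half turn about z gives the same grasp; the last joint's range is limited). The gripper opens to 92 mm and grips with 3 to 60 N. Pads are 19 mm wide; open, the fingers measure 130 mm over their backs; the gripper's body (75 mm by 190 mm) begins 47 mm behind the grasp point.
Start: joints at [-1.394, 0.342, 1.524, -0, 1.275, -0.146], TCP at [166.565, -497.897, 226.741] pointing down, gripper open.
Joint ranges: [-2.53, 2.53], [-0.77, 2.02], [0.04, 2.7], [-1, 4.14], [0.28, 2.66], [-3.11, 3.11]. Speed limits (rad/s): [2.57, 2.57, 3.14, 3.14, 3.14, 3.14].

### API

Orientations are given as [roll, pitch, yaw] about the fixed x, y, z axes, in that order (R = Rz(yaw) Ry(pitch) Rx(roll)).
In Python, from plant import get_obs, optics, ticket, finder gives the robot as it stands.
- The arm moves only by the tool send_rows, never from a script. Its arguments are lists of equal length, an entry for each row: "offset": the shift along the tool's x, y, z scaled (see below), a list of three; "delta_rot": the turn, a rotation vector about the tool's x, y, z scaled (see below), a list of three. In form: {"offset": [[dx, dy, dz], ...], "delta_rot": [[rx, ry, rz], ...]}. A call has 1 to 8 rows; each row is the pose to reach, as a shift and turn from the pose commanded when the call began, along the tool's axes at that moment, turning the shorter way round; what a row does not reach only later rows make up. The controller multiplies each number of a shift by 120 mm and each number of a turn by 360 degrees. A row lasts 1/8 s, in which the tool goes at most 62.5 mm and 10.7 degrees, less where a joint would pass 70% of its speed; a pose out of reach is approached as far as the arm can. A call with a number of a shift or a turn outside -1 to 1 is refused whole. A call with a gripper value outside its range is refused whole. "grip" is the opening, from 0 (shut) to 1 (fully open), set as the call begins (left out, the last holds). The fingers move at their own pace and stop on an object; the grip force is fixed at half the most. Time passes only in rows, so rows that repeat a pose let the fingers close. It gives the time, the measured TCP pose, the force, the opening and the grip force at its end, in the units of the state.
- get_obs(): the state, without advancing time (a new reading comes with each control period).
- optics.capture(name): name is "side" or "top"; returns the picture (400x640x3 uint8, red, green, blue); there is no depth.
- optics.get_calibration(name): a dict with "fx", "fy", "cx", "cy" (pixels), "k1" (the pictures are not rectified: a ray, as slopes to the right and down, at radius r is drawn at 1 + k1 r^2 times it, then the intrinsics apply), "world_from_camera" (4x4, takes a point from camera to world coordinates). Camera axes: x right, y down, z forward; pixel columns grow to the right and rows downward; lengths in mm; the calibration is good to about 2 mm. A picture is of the moment at which its call begins. get_calibration takes no time and is no camera call.
- ticket.close_job(): hands the job in; it is judged then, once.
Trained networks look in the newest picture that a camera, given by its name, has taken for a name from the list of things; names that differ only in an ending like _2 or _b are one class to them, and where a whole thing is asked for, a point or a joint stands for the part that bears it (a point fixed in the world has none). Each returns a list of dicts, best first, with "confidence" (0 to 1); they miss things now and then, are a little off and sometimes report something else, mostly with a low value. They report only what shows in the picture. A call takes as long as a camera call.
- finder.boxes_of(target, camera): "box" ([left, top, right, bottom] in pixels, round what is visible of it).
- finder.silhouettes(target, camera): "region" (400x640 bool, what is visible of it) and "box" ([left, top, right, bottom] in pixels, round what is visible of it).
- finder.pinpoint(target, camera): "uv" ([column, row] in pixels: a listed point, or the origin of a listed thing).
The state is a dict: "time": time; "joint_positions": joint angles; "dq": joint speeds; "tau": joint torques, N m; "tool_pos": TCP position; "tcp_rot": TCP orientation; "contact_force": force on the tool from outside, world axes, zero at the start; "moment": the same for the moment, N m; "grip_width": finger opening in mm; "finger_force": force on a finger pad.
Only numpy, scipy, OpenCV 4.12 (cv2) and the standard library are available. Lean on these libraries where they do the work, as an engineer would, in place of code of your own. Each camera call takes 0.05 s, during which the arm holds its last target. There are 200 camera calls.

### The job

The white bin that lacks one side wall is the end piece of the white bin row screwed to the desk. Bring it up to the free right-hand end of the row (the end without the screw lug), its open side against the row's end wall, so that there is no gap, with its front and back flush with the row's, and let go. Leave the four-walled bin, the bottle, the carton and the tins where they are.

Things in the scene. Friction and masses are not known exactly. Their poses are not given: they have to be found in the camera images.
- bin_row: White plastic open-topped bin row fixed to the desk, 56 mm deep (x) by 150 mm wide (y); walls 4 mm thick, front wall 36 mm high, back wall 46 mm, end walls 36 mm in front, 46 mm at the back. Origin: centre of the underside, on the desk. x points to its back, y to its left end, which has a small screw lug; a 77 mm tall medicine bottle stands in the left compartment.
- row_end (a point): Lower edge, middle, of the outer face of the row's right-hand end wall (75 mm from the row's origin along its -y); the loose bin's open side belongs here. Axes as the row's.
- end_bin: Loose white plastic bin, 56 mm deep (x) by 80 mm wide (y), front wall 36 mm high, back wall 46 mm, walls 4 mm, 0.2 kg; dark floor liner; it has no wall on its +y side. Origin: centre of the underside. x points to its back (higher wall), y to its open side. It can be gripped across its 56 mm depth (along x) from above.
- open_edge (a point): Lower edge, middle, of end_bin's open side (40 mm from its origin along its +y).
- spare_bin: Loose bin of the same size and make with walls on all four sides; not to be moved. Origin: centre of the underside, axes as end_bin's.
- white_bottle: Standing white bottle, 49 mm across, 88 mm high; not to be moved. Origin: centre of its underside.
- tablet_carton: Lying tablet carton, 52 x 92 x 26 mm; not to be moved. Origin: centre of its underside.
- tin_stack: Stack of four flat tins, 61 mm across, 61 mm high; not to be moved. Origin: centre of its underside.

How it is judged (in metres and radians):
At the end, for the whole second after the job is handed in: The bin without a side wall stands flat on the desk and still at the right-hand end of the row, its open side against the row's end wall with a gap under 4 mm, its front and back in line with the row's within 6 mm, parallel within 0.07 rad (4 degrees) (y of open_edge in the frame of row_end between -0.004 and 0.004 m and x of open_edge in the frame of row_end between -0.006 and 0.006 m and z of open_edge in the frame of row_end between -0.004 and 0.004 m and angle between the y axis of end_bin and the y axis of bin_row, either way round below 0.07 rad and angle between end_bin's own z axis and vertical below 0.05 rad and linear speed of end_bin below 0.01 m/s); the robot touches nothing.
It fails at once if the other loose bin is moved by more than 30 mm (distance of spare_bin from where it was at the start of the episode above 0.03 m).
It fails at once if the white bottle is moved by more than 30 mm (distance of white_bottle from where it was at the start of the episode above 0.03 m).
It fails at once if the tablet carton is moved by more than 30 mm (distance of tablet_carton from where it was at the start of the episode above 0.03 m).
It fails at once if the stack of tins is moved by more than 30 mm (distance of tin_stack from where it was at the start of the episode above 0.03 m).
It also fails if it takes over 35 s, if anything falls off the work surface, if the arm or the gripper's body presses on something with over 40 N, if the wrist force passes 120 N, or if a joint passes its speed limit or range.

## Working session

There is one attempt and no reset: what is moved stays moved. The work goes in short steps, Python scripts to look and compute and a tool call to move; the robot and the scene stay as the last step left them, time stands still between calls to the robot, and variables do not carry over. Pictures are saved under pics/ and viewed, at most 10 in all, crops included, and the job is handed in when it is done.

Besides the shell and the picture viewer there is one more tool, called by a JSON object that holds its "op" and its "data", one argument or row to a line. send_rows: Moves the arm, as the interface text tells. Its arguments: {"type":"object","properties":{"offset":{"type":"array"},"delta_rot":{"type":"array"},"grip":{"type":"number"}},"required":["offset","delta_rot"]}

```bash
mkdir -p pics; cat > h.py <<'E'
import numpy as np, cv2
from plant import get_obs, optics, ticket, finder
def cal(n):
    c=optics.get_calibration(n); K=np.array([[c['fx'],0,c['cx']],[0,c['fy'],c['cy']],[0,0,1.]])
    return K,np.array([c['k1'],0,0,0.]),np.array(c['world_from_camera'])
def back(n,uv,z=0):
    K,d,T=cal(n); p=cv2.undistortPoints(np.array(uv,float).reshape(-1,1,2),K,d)[:,0]
    r=np.c_[p,np.ones(len(p))]@T[:3,:3].T; o=T[:3,3]
    return o+r*((z-o[2])/r[:,2])[:,None]
def proj(n,P):
    K,d,T=cal(n); W=np.linalg.inv(T)
    return cv2.projectPoints(np.array(P,float).reshape(-1,3),cv2.Rodrigues(W[:3,:3])[0],W[:3,3],K,d)[0][:,0]
def snap(n,f): 
    im=optics.capture(n); cv2.imwrite(f'pics/{f}.png',im[:,:,::-1]); return im
E
python3 - <<'E'
from h import *
np.set_printoptions(precision=1,suppress=True)
for n in ['top','side']:
    snap(n,n+'0'); print(n,cal(n)[2][:3,3])
    for t in ['row_end','open_edge','end_bin','bin_row','spare_bin','white_bottle','tin_stack','tablet_carton']:
        for r in finder.pinpoint(t,n)[:2]: print(t,r['confidence'],np.array(r['uv']),back(n,r['uv'])[0])
print(get_obs())
E
```

```text
top [ 492.2 -129.  1226.3]
row_end 0.67 [254.2 212.2] [523.7  52.7   0. ]
open_edge 0.88 [386.8 203.2] [ 549.8 -330.4    0. ]
open_edge 0.51 [330.1 229.4] [ 474.4 -166.2    0. ]
end_bin 0.92 [398.9 211.6] [ 525.4 -365.2    0. ]
bin_row 0.73 [218.5 139.4] [737.  160.7   0. ]
bin_row 0.66 [228.9 215.8] [513.2 126.2   0. ]
spare_bin 0.88 [335.1 230.7] [ 470.7 -180.6    0. ]
white_bottle 0.89 [258.6 138.8] [738.3  42.4   0. ]
tin_stack 0.96 [216.8 137.8] [741.8 165.9   0. ]
tablet_carton 0.75 [297.3 142.6] [726.8 -71.    0. ]
side [1137.7  272.7 1213.4]
row_end 0.96 [386.  228.3] [521.8  63.7   0. ]
row_end 0.55 [274.8 164.2] [ 535.5 -331.7    0. ]
open_edge 0.76 [274.8 167. ] [ 543.7 -325.1    0. ]
open_edge 0.63 [385.5 225. ] [513.6  56.9   0. ]
bin_row 0.69 [407.1 236.7] [509.2 126.4   0. ]
spare_bin 0.64 [330. 177.] [ 473.6 -166.7    0. ]
white_bottle 0.72 [342.  283.6] [732.5  56.7   0. ]
tin_stack 0.74 [376.4 300.6] [718.3 157.2   0. ]
tablet_carton 0.7 [307.2 254.7] [719.8 -69.1   0. ]
tablet_carton 0.33 [339.9 283. ] [734.4  51.2   0. ]
{'time': 0.9, 'joint_positions': array([-1.4,  0.3,  1.5, -0. ,  1.3, -0.1]), 'dq': array([-0., -0., -0., -0.,  0.,  0.]), 'tau': array([  0. , -43.1, -24.4,   0.1,   0. ,  -0. ]), 'tool_pos': array([ 166.6, -497.9,  226.7]), 'tcp_rot': array([3.1, 0. , 0.3]), 'contact_force': array([ 0.9, -0.8,  0.6]), 'moment': array([ 0., -0.,  0.]), 'finger_force': 0.0, 'grip_width': 92.22555935102284}
```

View pics/top0.png

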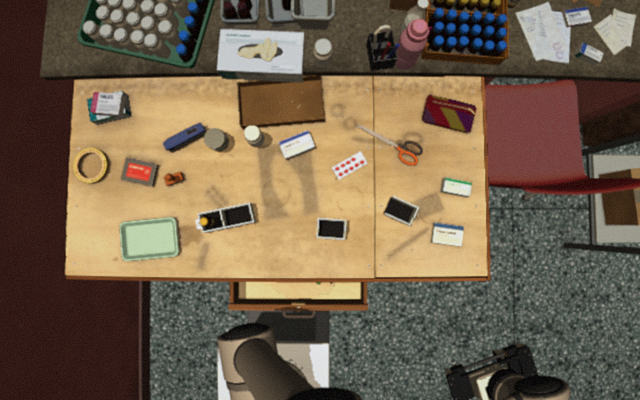

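View pics/side0.png

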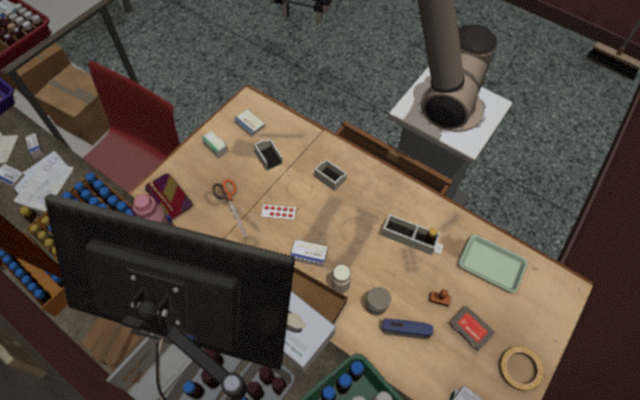

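The top picture shows the row at about (227,217), the open bin at (401,210) and the spare bin at (332,229). The side picture shows them at (412,233), (268,154) and (330,174). I'll enlarge the parts that matter.

```bash
python3 - <<'E'
from h import *
t=cv2.imread('pics/top0.png'); s=cv2.imread('pics/side0.png')
def c(im,x,y): return cv2.resize(im[y:y+48,x:x+66],None,fx=6,fy=6,interpolation=cv2.INTER_CUBIC)
a=np.vstack([np.hstack([c(t,192,192),c(t,368,186)]),np.hstack([c(s,378,208),c(s,235,130)])])
cv2.imwrite('pics/z0.png',a)
np.set_printoptions(precision=1,suppress=True)
for n in ['top','side']:
    for q in ['end_bin','bin_row','spare_bin']:
        for r in finder.silhouettes(q,n)[:2]:
            m=r['region'].astype(np.uint8); 
            if m.sum()<5: continue
            mr=cv2.minAreaRect(np.argwhere(m)[:,::-1].astype(np.float32))
            print(n,q,r['confidence'],r['box'],m.sum(),mr)
E
```

```text
top end_bin 0.97 [382.4, 194.2, 417.5, 226.1] 670 ((399.9000244140625, 210.2000274658203), (31.304948806762695, 21.913463592529297), 26.56505012512207)
top bin_row 0.7 [193.6, 198.1, 256.3, 234.9] 1227 ((224.4615478515625, 217.3076934814453), (21.57277488708496, 59.61930847167969), 78.69007110595703)
top spare_bin 0.66 [318.9, 218.5, 346.6, 240.0] 585 ((331.3147277832031, 228.5939178466797), (28.7838077545166, 21.089126586914062), 4.085616588592529)
side end_bin 0.59 [256.2, 142.8, 282.2, 169.4] 555 ((268.10003662109375, 153.70001220703125), (29.06888198852539, 21.01903533935547), 63.43495178222656)
side bin_row 0.96 [380.9, 215.2, 440.9, 254.1] 1372 ((413.00006103515625, 235.00001525878906), (61.98063659667969, 26.56313133239746), 18.434947967529297)
side spare_bin 0.57 [316.7, 157.6, 346.7, 192.4] 664 ((329.70733642578125, 174.36587524414062), (30.922407150268555, 23.738412857055664), 38.65980529785156)
```

View pics/z0.png

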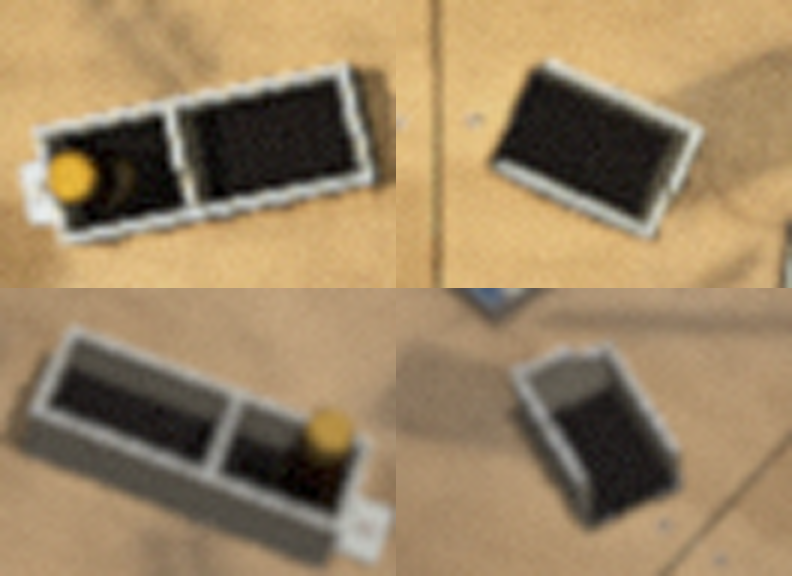

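The enlargement shows the row's lug on the left and its free end on the right, with corners at top crop (352,66) and (374,183). The end bin's open side faces left, towards the row. Next I fit poses to the rim corners.

```bash
cat > fit.py <<'E'
from h import *
from scipy.optimize import least_squares
def corners(W):  # back-left, back-right, front-right, front-left rim corners
    return np.array([[28,W/2,46],[28,-W/2,46],[-28,-W/2,36],[-28,W/2,36.]])
def place(p,P): 
    c,s=np.cos(p[2]),np.sin(p[2]); return P@np.array([[c,s,0],[-s,c,0],[0,0,1]])+[p[0],p[1],0]
def fit(W,obs,p0):
    P=corners(W)
    f=lambda p: np.concatenate([(proj(n,place(p,P))-o).ravel() for n,o in obs.items()])
    r=least_squares(f,p0); return r.x,r.fun.reshape(-1,4,2)
E
python3 - <<'E'
from fit import *
np.set_printoptions(precision=2,suppress=True)
def px(c,o,off=(0,0)): return (np.array(c,float)-off+.5)/6-.5+np.array(o)
rt=px([(36,129),(352,64),(376,184),(62,243)],(192,192)); rs=px([(350,526),(33,412),(75,325),(372,440)],(378,208),(0,288))
et=px([(543,58),(705,130),(655,239),(491,167)],(368,186),(396,0)); es=px([(585,528),(511,372),(610,344),(681,480)],(235,130),(396,288))
for nm,W,t,s,p0 in [('row',150,rt,rs,(515,126,.2)),('end',80,et,es,(525,-365,-.4))]:
    for o in [dict(top=t),dict(side=s),dict(top=t,side=s)]:
        p,r=fit(W,o,p0); print(nm,list(o),p,'rms',np.sqrt((r**2).mean()))
E
```

```text
row ['top'] [507.79 125.97   0.19] rms 0.1995215824821331
row ['side'] [505.69 132.38   0.22] rms 0.499924971673465
row ['top', 'side'] [506.77 129.28   0.21] rms 0.9731143922143446
end ['top'] [ 527.78 -364.25   -0.42] rms 0.4140576576465508
end ['side'] [ 536.81 -352.85   -0.46] rms 2.085000591640681
end ['top', 'side'] [ 530.85 -360.07   -0.44] rms 2.1763715803716925
```

```bash
cat > go.py <<'E'
from h import *
import sys
from scipy.spatial.transform import Rotation as R
np.set_printoptions(precision=4,suppress=True)
def go(x,y,z,yaw):
    o=get_obs(); A=R.from_euler('xyz',o['tcp_rot']); B=R.from_euler('xyz',[np.pi,0,yaw])
    d=A.inv().apply(np.array([x,y,z])-o['tool_pos'])/120; rv=(A.inv()*B).as_rotvec()/(2*np.pi)
    print('t',o['time'],'tcp',o['tool_pos'],o['tcp_rot'],'F',o['contact_force'],'w',o['grip_width'],o['finger_force'])
    print('off',d,'rot',rv)
if __name__=='__main__': go(*map(float,sys.argv[1:]))
E
python3 go.py 528 -364 130 1.15
```

```text
t 1.2 tcp [ 166.572  -497.8883  226.7421] [3.1415 0.     0.3228] F [-0.3122  0.1174 -0.6926] w 91.93877654303053 0.0
off [ 3.2103 -0.1027  0.8061] rot [ 0.      0.     -0.1316]
```

{"op": "send_rows", "data": {
  "offset": [
    [0.5,0,0.1],
    [1,0,0.2],
    [1,0,0.2]
  ],
  "delta_rot": [
    [0,0,0],
    [0,0,0],
    [0,0,0]
  ],
  "grip": 1
}}

```text
time: 1.58
tool_pos: [283.3, -457.8, 201.7]
tcp_rot: [-3.14, -0.001, 0.328]
contact_force: [-0.4, 0.6, -0.3]
grip_width: 91.9
finger_force: 0.0
```

{"op": "send_rows", "data": {
  "offset": [
    [0.5,0,0.1],
    [1,0,0.2],
    [1,0,0.2]
  ],
  "delta_rot": [
    [0,0,0],
    [0,0,0],
    [0,0,0]
  ]
}}

```text
time: 1.95
tool_pos: [396.3, -420.3, 177.7]
tcp_rot: [-3.14, 0.0, 0.327]
contact_force: [-1.0, 0.3, 0.0]
grip_width: 91.9
finger_force: 0.0
```

{"op": "send_rows", "data": {
  "offset": [
    [0.5,0,0.1],
    [1,0,0.2],
    [1,0,0.2],
    [1,0,0.2],
    [1,0,0.2],
    [1,0,0.2],
    [1,0,0.2]
  ],
  "delta_rot": [
    [0,0,-0.03],
    [0,0,-0.06],
    [0,0,-0.09],
    [0,0,-0.12],
    [0,0,-0.1316],
    [0,0,-0.1316],
    [0,0,-0.1316]
  ]
}}

```text
time: 2.82
tool_pos: [507.2, -384.6, 155.0]
tcp_rot: [3.141, 0.0, 1.147]
contact_force: [-0.4, -0.0, 0.6]
grip_width: 91.7
finger_force: 0.0
```

```bash
python3 go.py 528 -364 130 1.15; python3 go.py 528 -364 60 1.15
```

```text
t 2.825 tcp [ 507.1861 -384.5971  155.0024] [3.1414 0.0004 1.1469] F [-0.3935 -0.0234  0.648 ] w 91.74962513631735 0.0
off [0.2279 0.0875 0.2083] rot [ 0.      0.0001 -0.0005]
t 2.825 tcp [ 507.1861 -384.5971  155.0024] [3.1414 0.0004 1.1469] F [-0.3935 -0.0234  0.648 ] w 91.74962513631735 0.0
off [0.2281 0.0874 0.7916] rot [ 0.      0.0001 -0.0005]
```

{"op": "send_rows", "data": {
  "offset": [
    [0.228,0.0875,0.2],
    [0.228,0.0875,0.6],
    [0.228,0.0875,0.8],
    [0.228,0.0875,0.8]
  ],
  "delta_rot": [
    [0,0,0],
    [0,0,0],
    [0,0,0],
    [0,0,0]
  ]
}}

```text
time: 3.32
tool_pos: [527.4, -362.4, 56.8]
tcp_rot: [-3.137, -0.001, 1.149]
contact_force: [0.1, 1.3, -0.3]
grip_width: 91.5
finger_force: 0.0
```

{"op": "send_rows", "data": {
  "offset": [
    [0,0,0.2],
    [0,0,0.42],
    [0,0,0.42]
  ],
  "delta_rot": [
    [0,0,0],
    [0,0,0],
    [0,0,0]
  ]
}}

```text
time: 3.7
tool_pos: [528.2, -363.0, 8.1]
tcp_rot: [-3.14, -0.0, 1.149]
contact_force: [0.0, 0.2, 0.6]
grip_width: 91.9
finger_force: 0.0
```

{"op": "send_rows", "data": {
  "offset": [
    [0,0,0],
    [0,0,0],
    [0,0,0],
    [0,0,0],
    [0,0,0],
    [0,0,0]
  ],
  "delta_rot": [
    [0,0,0],
    [0,0,0],
    [0,0,0],
    [0,0,0],
    [0,0,0],
    [0,0,0]
  ],
  "grip": 0.4
}}

```text
time: 4.45
tool_pos: [528.5, -362.9, 8.8]
tcp_rot: [-3.141, 0.0, 1.15]
contact_force: [-2.8, 1.6, 5.6]
grip_width: 55.6
finger_force: 30.0
```

{"op": "send_rows", "data": {
  "offset": [
    [0,0,-0.2],
    [0,0,-0.5],
    [0,0,-0.8],
    [0,0,-0.8]
  ],
  "delta_rot": [
    [0,0,0],
    [0,0,0],
    [0,0,0],
    [0,0,0]
  ]
}}

```text
time: 4.95
tool_pos: [530.3, -364.2, 106.9]
tcp_rot: [3.136, 0.002, 1.15]
contact_force: [0.7, -0.2, -2.6]
grip_width: 56.3
finger_force: 30.0
```

```bash
python3 go.py 535 -13 104 1.76
```

```text
t 4.95 tcp [ 530.2531 -364.158   106.8844] [3.1356 0.0017 1.1497] F [ 0.7158 -0.1932 -2.5925] w 56.27078929307006 29.997166693210602
off [ 2.6869 -1.1601  0.0125] rot [ 0.0008  0.0006 -0.0971]
```

{"op": "send_rows", "data": {
  "offset": [
    [0.3,-0.13,0],
    [0.6,-0.26,0],
    [0.896,-0.387,0]
  ],
  "delta_rot": [
    [0,0,0],
    [0,0,0],
    [0,0,0]
  ]
}}

```text
time: 5.32
tool_pos: [529.3, -244.2, 102.0]
tcp_rot: [-3.138, -0.001, 1.149]
contact_force: [0.5, 0.6, -3.3]
grip_width: 55.6
finger_force: 30.0
```

{"op": "send_rows", "data": {
  "offset": [
    [0.4,-0.17,0],
    [0.896,-0.387,0],
    [0.896,-0.387,0]
  ],
  "delta_rot": [
    [0,0,0],
    [0,0,0],
    [0,0,0]
  ]
}}

```text
time: 5.7
tool_pos: [530.5, -124.4, 102.4]
tcp_rot: [-3.137, -0.001, 1.155]
contact_force: [-0.4, 0.2, -2.5]
grip_width: 55.4
finger_force: 30.0
```

{"op": "send_rows", "data": {
  "offset": [
    [0.3,-0.13,0],
    [0.6,-0.26,0],
    [0.896,-0.387,0],
    [0.896,-0.387,0],
    [0.896,-0.387,0],
    [0.896,-0.387,0]
  ],
  "delta_rot": [
    [0,0,-0.025],
    [0,0,-0.05],
    [0,0,-0.075],
    [0,0,-0.097],
    [0,0,-0.097],
    [0,0,-0.097]
  ]
}}

```text
time: 6.45
tool_pos: [533.3, -12.5, 103.5]
tcp_rot: [-3.141, -0.0, 1.755]
contact_force: [-0.5, -0.7, -2.4]
grip_width: 56.0
finger_force: 30.0
```

```bash
python3 go.py 535 -13 14 1.76
```

```text
t 6.45 tcp [533.271  -12.4949 103.544 ] [-3.1406 -0.0001  1.7554] F [-0.5045 -0.6805 -2.3794] w 55.98811500997679 29.997035264968872
off [-0.0069  0.0142  0.7462] rot [-0.0002 -0.     -0.0007]
```

{"op": "send_rows", "data": {
  "offset": [
    [-0.007,0.014,0.3],
    [-0.007,0.014,0.6],
    [-0.007,0.014,0.775],
    [-0.007,0.014,0.775]
  ],
  "delta_rot": [
    [0,0,0],
    [0,0,0],
    [0,0,0],
    [0,0,0]
  ]
}}

```text
time: 6.95
tool_pos: [534.6, -12.9, 10.0]
tcp_rot: [-3.139, -0.001, 1.756]
contact_force: [0.1, 0.2, -2.6]
grip_width: 55.7
finger_force: 30.0
```

```bash
python3 - <<'E'
from h import *
print(get_obs()['tool_pos'],get_obs()['tcp_rot'])
t=snap('top','top1'); s=snap('side','side1')
def c(im,x,y): return cv2.resize(im[y:y+48,x:x+98,::-1],None,fx=6,fy=6,interpolation=cv2.INTER_CUBIC)
cv2.imwrite('pics/z1.png',np.vstack([c(t,205,188),c(s,340,200)]))
E
```

```text
[534.61066633 -12.89748105   9.96456132] [-3.13934256e+00 -6.87641960e-04  1.75624250e+00]
```

View pics/z1.png

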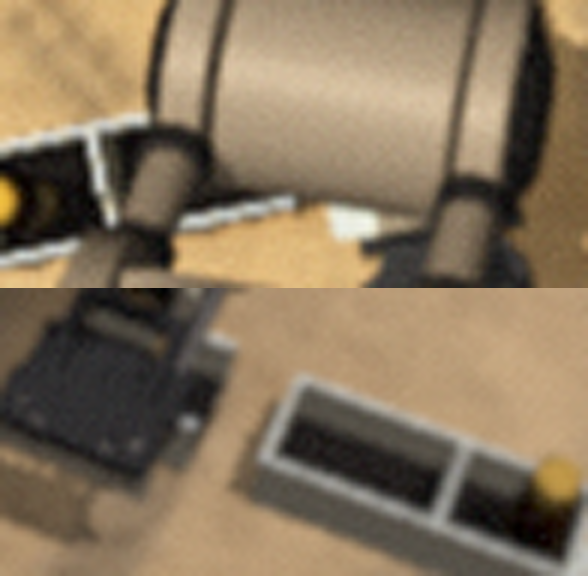

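The side crop shows the row's near corner at (300,378) and the rim of the held bin's open end around (235,345). In the top crop a white patch shows at (350,222), with the row's front-right corner at (296,205). I'll check these against projections.

```bash
python3 - <<'E'
from fit import *
np.set_printoptions(precision=0,suppress=True)
def crop(n,P):
    o=dict(top=(205,188),side=(340,200))[n]; return (proj(n,P)-o+.5)*6-.5+[0,288*(n=='side')]
bin=(534.9,-14.4,.1854)
for n in ['top','side']:
    print(n,'bin rim BL BR FR FL',crop(n,place(bin,corners(80))).tolist())
    print(' bin base',crop(n,place(bin,corners(80)*[1,1,0]+[0,0,1])).tolist())
    for r in [(507.8,126,.19),(505.7,132.4,.22),(506.8,129.3,.205)]: print(' row',crop(n,place(r,corners(150))).tolist())
E
python3 - <<'E'
import cv2,sys
sys.path.insert(0,'.')
a=cv2.imread('pics/top1.png')[205:240,230:290];b=cv2.imread('pics/side1.png')[200:235,350:410]
import numpy as np
cv2.imwrite('pics/z2.png',cv2.resize(np.vstack([a,b]),None,fx=8,fy=8,interpolation=cv2.INTER_CUBIC))
E
```

```text
top bin rim BL BR FR FL [[332.4230670515252, 77.56860538085107], [501.8705567607806, 45.8918381056543], [524.8967978344123, 165.15621610694012], [356.3071904912988, 196.61557116638556]]
 bin base [[344.9295421300993, 82.54745404788076], [508.20586832367053, 52.02780340711547], [529.1853389262245, 166.54300017985003], [365.38924132738975, 197.11030957408508]]
 row [[-41.735702530911794, 149.94449240640876], [273.13303928031604, 89.55003981371516], [297.8546019043362, 208.39343336432938], [-15.511599678731102, 268.052861930098]]
 row [[-56.21197394685896, 159.51384718933525], [256.66244424477, 89.6818351361839], [284.9761739078059, 207.77673575441366], [-26.427391319199614, 276.84608637438123]]
 row [[-49.203153544952215, 154.61846345787228], [264.69976258236545, 89.49784656921463], [291.22114104087836, 207.9802985426702], [-21.19528643016264, 272.3517287912432]]
side bin rim BL BR FR FL [[190.6400854627177, 428.4641664958001], [31.80380950738163, 363.1106386814282], [78.16382603625777, 280.76551101079053], [233.47212256228443, 343.4713803206813]]
 bin base [[181.4688091921346, 472.69387076130965], [27.2387719466858, 408.6790949277407], [73.69190563019527, 317.3277146671167], [225.56130211100754, 379.0885574985392]]
 row [[557.6900614012076, 577.0967817936389], [247.66456998603678, 451.069878217573], [288.6824122896177, 364.9599085015447], [591.3822355708944, 485.9244435046693]]
 row [[575.6273083305803, 577.7698300395259], [261.90127655705885, 459.7417007249811], [299.26237325854436, 371.98630770082633], [605.3674620829142, 485.25626795776793]]
 row [[566.8150854075624, 577.6473308021153], [254.88409505532877, 455.59426192843415], [294.07894370548, 368.6438589244696], [598.532920218438, 485.7839808193187]]
```

View pics/z2.png

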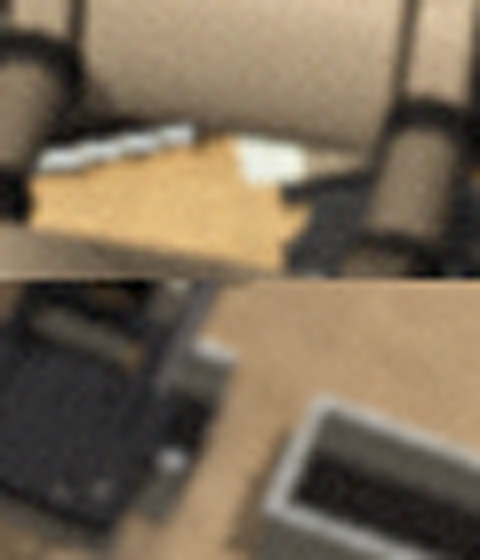

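```bash
python3 go.py 533.9 13.5 10 1.776
```

```text
t 7.05 tcp [535.3875 -12.7995  11.3805] [-3.1415  0.0001  1.7573] F [ 0.5788 -0.4313 -2.0476] w 55.59545022691669 29.993489384651184
off [0.2177 0.0285 0.0115] rot [-0.     0.    -0.003]
```

{"op": "send_rows", "data": {
  "offset": [
    [0.03,0.0285,0.006],
    [0.1,0.0285,0.006],
    [0.16,0.0285,0.006],
    [0.218,0.0285,0.006],
    [0.218,0.0285,0.006]
  ],
  "delta_rot": [
    [0,0,-0.003],
    [0,0,-0.003],
    [0,0,-0.003],
    [0,0,-0.003],
    [0,0,-0.003]
  ]
}}

```text
time: 7.68
tool_pos: [533.5, 14.8, 10.6]
tcp_rot: [-3.141, 0.0, 1.779]
contact_force: [-0.1, -0.0, -2.8]
grip_width: 55.4
finger_force: 30.0
```

```bash
python3 go.py 532.3 21.3 9 1.776; python3 - <<'E'
from h import *
s=snap('side','side2')[195:250,355:435,::-1]
cv2.imwrite('pics/z3.png',cv2.resize(s,None,fx=10,fy=10,interpolation=cv2.INTER_CUBIC))
E
```

```text
t 7.675 tcp [533.5316  14.8456  10.6309] [-3.1415  0.      1.779 ] F [-0.0993 -0.0165 -2.829 ] w 55.379350036725306 29.993522465229034
off [0.0547 0.0011 0.0136] rot [-0.      0.      0.0005]
```

View pics/z3.png

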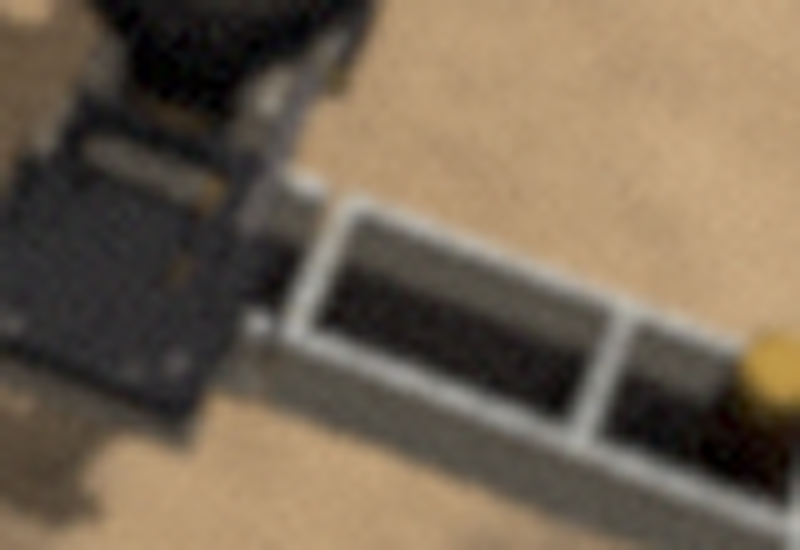

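The held bin's front corner is at about (325,185) in the crop, in line with the row's front rim, which starts at (350,198). The gap is about 7 mm. I'll lower the bin and close the gap.

{"op": "send_rows", "data": {
  "offset": [
    [0,0.006,0.012],
    [0.015,0.006,0.012],
    [0.03,0.006,0.012],
    [0.045,0.006,0.012],
    [0.045,0.006,0.012]
  ],
  "delta_rot": [
    [0,0,0],
    [0,0,0],
    [0,0,0],
    [0,0,0],
    [0,0,0]
  ]
}}

```text
time: 8.35
tool_pos: [533.6, 18.6, 9.2]
tcp_rot: [3.141, 0.002, 1.779]
contact_force: [0.4, -6.2, -3.3]
grip_width: 55.9
finger_force: 30.0
```

{"op": "send_rows", "data": {
  "offset": [
    [0.01,0,0],
    [0.02,0,0],
    [0.02,0,0]
  ],
  "delta_rot": [
    [0,0,0],
    [0,0,0],
    [0,0,0]
  ]
}}

```text
time: 8.72
tool_pos: [533.6, 18.7, 9.3]
tcp_rot: [3.141, 0.005, 1.779]
contact_force: [0.5, -16.6, -3.6]
grip_width: 55.9
finger_force: 30.0
```

{"op": "send_rows", "data": {
  "offset": [
    [-0.015,0,0],
    [-0.015,0,0.008],
    [-0.015,0,0.015],
    [-0.015,0,0.015]
  ],
  "delta_rot": [
    [0,0,0],
    [0,0,0],
    [0,0,0],
    [0,0,0]
  ]
}}

```text
time: 9.22
tool_pos: [534.0, 18.7, 8.0]
tcp_rot: [3.14, 0.002, 1.779]
contact_force: [-0.6, -8.5, 1.3]
grip_width: 56.1
finger_force: 30.0
```

{"op": "send_rows", "data": {
  "offset": [
    [0,0,0],
    [0,0,0],
    [0,0,0],
    [0,0,0],
    [0,0,0]
  ],
  "delta_rot": [
    [0,0,0],
    [0,0,0],
    [0,0,0],
    [0,0,0],
    [0,0,0]
  ],
  "grip": 1
}}

```text
time: 9.85
tool_pos: [533.2, 20.2, 7.3]
tcp_rot: [-3.142, 0.0, 1.778]
contact_force: [-0.1, 0.4, -0.4]
grip_width: 91.5
finger_force: 0.0
```

{"op": "send_rows", "data": {
  "offset": [
    [0,0,-0.2],
    [0,0,-0.6],
    [0,0,-1],
    [0,0,-1]
  ],
  "delta_rot": [
    [0,0,0],
    [0,0,0],
    [0,0,0],
    [0,0,0]
  ]
}}

```text
time: 10.35
tool_pos: [535.5, 20.0, 131.1]
tcp_rot: [3.134, 0.003, 1.778]
contact_force: [-0.4, -0.6, 0.4]
grip_width: 91.9
finger_force: 0.0
```

{"op": "send_rows", "data": {
  "offset": [
    [-0.4,0,0],
    [-0.8,0,0],
    [-1,0,0],
    [-1,0,0]
  ],
  "delta_rot": [
    [0,0,0],
    [0,0,0],
    [0,0,0],
    [0,0,0]
  ]
}}

```text
time: 10.85
tool_pos: [557.4, -98.7, 126.0]
tcp_rot: [-3.14, -0.001, 1.775]
contact_force: [-0.4, -0.7, 0.2]
grip_width: 91.8
finger_force: 0.0
```

{"op": "send_rows", "data": {
  "offset": [
    [-0.4,0,0],
    [-0.8,0,0],
    [-1,0,0],
    [-1,0,0]
  ],
  "delta_rot": [
    [0,0,0],
    [0,0,0],
    [0,0,0],
    [0,0,0]
  ]
}}

```text
time: 11.35
tool_pos: [582.2, -214.9, 126.2]
tcp_rot: [-3.141, -0.001, 1.777]
contact_force: [-1.0, 0.2, 0.1]
grip_width: 92.1
finger_force: 0.0
```

```bash
python3 - <<'E'
from h import *
print(get_obs()['tool_pos'],get_obs()['grip_width'],get_obs()['time'])
t=snap('top','top3'); s=snap('side','side3')
def c(im,x,y): return cv2.resize(im[y:y+36,x:x+98,::-1],None,fx=8,fy=8,interpolation=cv2.INTER_CUBIC)
cv2.imwrite('pics/z4.png',np.vstack([c(t,192,195),c(s,350,202)]))
E
```

```text
[ 582.23856126 -214.87729227  126.24269215] 92.05575386708242 11.35
```

View pics/z4.png

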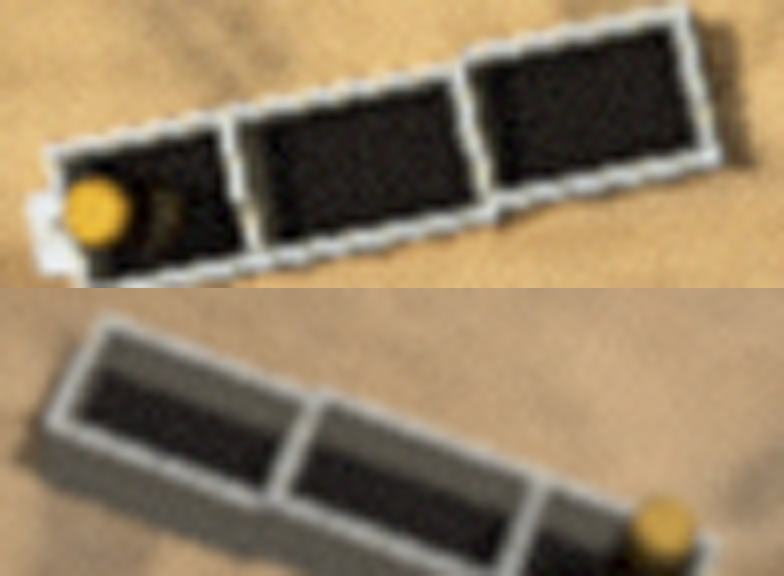

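The gap is closed, but the bin sits a few mm too far back: there is a step at top crop (465,60) and one at side crop (312,390). I'll measure it with sub-pixel accuracy.

```bash
cat > step.py <<'E'
# optimise row & bin pose by rim brightness against dark liner/wood: sample bright ridge across predicted rim centre lines
from fit import *
import sys
np.set_printoptions(precision=2,suppress=True)
def ridge(n,g,a,b,h):  # points along segment a->b (row frame), returns x-offset (mm) of ridge centroid
    out=[]
    for t in np.linspace(.12,.88,25):
        m=a+(b-a)*t; u=np.arange(-7,7.01,.25)
        P=np.c_[m[0]+u,np.full(len(u),m[1]),np.full(len(u),h)]
        uv=proj(n,place(row[n],P)).astype(np.float32)
        v=cv2.remap(g,uv[None,:,0],uv[None,:,1],cv2.INTER_CUBIC)[0]
        i=v.argmax(); w=slice(max(0,i-8),i+9); q=v[w]-v[w].min(); out.append((m[1],(u[w]*q).sum()/q.sum()))
    return np.array(out)
row=dict(top=(507.8,126,.19),side=(505.7,132.4,.22))
f=sys.argv[1]
for n in ['top','side']:
    g=cv2.cvtColor(cv2.imread(f'pics/{n}{f}.png'),cv2.COLOR_BGR2LAB)[:,:,0].astype(np.float32)
    g=g-0.8*(cv2.imread(f'pics/{n}{f}.png').astype(np.float32).max(2)-cv2.imread(f'pics/{n}{f}.png').astype(np.float32).min(2))
    for nm,x,h in [('front',-26,36),('back',26,46)]:
        A=ridge(n,g,np.array([x,-75.]),np.array([x,0.]),h); B=ridge(n,g,np.array([x,-155.]),np.array([x,-75.]),h)
        pa=np.polyfit(*A.T,1); pb=np.polyfit(*B.T,1)
        print(n,nm,'step at end (bin-row) mm',np.polyval(pb,-75)-np.polyval(pa,-75),'mid',np.median(B[:,1])-np.median(A[:,1]),'slopes',pa[0],pb[0],'sd',np.std(A[:,1]-np.polyval(pa,A[:,0])),np.std(B[:,1]-np.polyval(pb,B[:,0])))
E
python3 step.py 3
```

```text
top front step at end (bin-row) mm 3.4382379894398944 mid 4.429498444282865 slopes -0.014599866793492906 -0.01014827588080284 sd 0.3457476074278763 0.27585507987298524
top back step at end (bin-row) mm 3.401467721229168 mid 4.3283419501737574 slopes -0.016042988664413116 -0.008749654591850156 sd 0.3795736829534491 0.23579083688165264
side front step at end (bin-row) mm 3.4070778532326575 mid 2.4875363065838387 slopes 0.012281986459823263 0.008868128219637294 sd 0.13182392163025358 0.15696869869486563
side back step at end (bin-row) mm 3.420990454119133 mid 2.6789117212795177 slopes 0.014175290944637207 0.010605160515215584 sd 0.11464820696246522 0.12132213511868835
```

The bin measures 3.4 mm off in x, consistent across both cameras and both walls, against a limit of 6 mm. It is parallel to within about 0.01 rad and was pressed against the row when released. The arm is clear, so I'm handing in.

```bash
python3 -c "
from plant import ticket; print(ticket.close_job())"
```

```text
the job is handed in; nothing more can be done
None
```

I placed the end bin against the row's right-hand end, let go and handed the job in. It was pressed into contact with no visible gap, parallel within about 0.01 rad, but sits about 3.4 mm too far back (limit 6 mm), which I left uncorrected; no verdict came back.

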